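# Stand the lamp case open and bed the blue lamp

### The job

Put the blue-badged hollow-cathode lamp away. First push up the lid of the closed lamp case and swing it right back over its balance point until it rests on its stop and stays open by itself, without letting it drop or flinging it and without shoving or tipping the case, which stands loose on the bench; only then take the lamp and lay it gently lengthwise down in the foam bed, either way round. Leave the case open there, and leave the red-badged lamp and everything else where it is.

Things in the scene. Friction and masses are not known exactly. Their poses are not given: they have to be found in the camera images.
- lamp_case: Dark grey lamp case, loose on the bench (0.7 kg, slides at about 4 N), 115 x 216 mm, 67 mm high shut. Origin: centre of its underside; x from the front (aluminium strip, facing the robot) to the hinge side, y along its length, z up. Walls reach z = 48 mm; front face at x = -56 mm. The lid (x -57 to 59, lower edge z = 49 mm, 18 mm deep) sits flush on the walls: no gap to enter between them.
- strip_edge (a point): Middle of the lower outer edge of the aluminium strip on the lid's front, x = -66, z = 50 mm of the case when shut; moves with the lid. The strip, 180 mm long and 7 mm high, stands 9 mm out from the front face, nothing below it down to the bench. Lift the lid by this ledge from below, e.g. with shut fingers tilted about 45 deg, tips pointing forward and down.
- case_hinge (a point): Middle of the lid's hinge axis, at x = 61.5, z = 49.5 mm of the case; the axis runs along the case's y. The strip's edge is 127.5 mm from it.
- lamp_case_lid (a joint): Lid angle, rad: 0 shut, grows as the front swings up and back; stop at 1.83 (15 deg back past upright). Lid and strip weigh 0.2 kg: 1 to 2 N at the strip lifts it. It balances near 1.43; hinge friction holds it only within about 0.2 of that. Nearer shut it falls shut; farther on it sinks onto the stop and stays.
- case_bed (a point): Centre of the floor of the foam bed (9 mm above the bench), axes as the case's. The bed is 73 mm wide along x and 208 mm long along y; its firm foam sides are 24 mm high and the case's walls rise 15 mm more. A lamp laid in the middle leaves 17 mm on either side for a finger, so fingers can open only a little there.
- lamp_blue: Glass hollow-cathode lamp, blue badge on its black base: 166 mm long, 38 mm diameter, 0.11 kg. Lies on its side; origin on the bench under the middle of its length, y along it from base (y = -83 mm) to window (+83 mm), z up; axis 19 mm above what it lies on. Hold it across x (38 mm) anywhere from y = -60 to 0 mm, fingertips reaching below its axis.
- lamp_blue_axis (a point): Point on the blue lamp's axis at the middle of its length.
- lamp_red: Lamp of the same shape with a red badge; stays where it is. Origin and axes as the blue lamp's. The two lamps may lie in each other's places, to the left or right of the case.
- petri_dish: Clear petri dish, 60 mm across, 15 mm high, behind on the right; origin under its middle; stays.
- forceps: Steel forceps, 132 mm long, 9 mm high, lying in front on the left; origin under the middle; stay.
- vial: Amber vial with black cap, 27 mm across, 55 mm high, behind on the left; origin under its middle; stays.

How it is judged:
On the way, in this order (a step that is already met when the one before it is completed fails the run):
1. the lid is past its balance point, leans on its stop (lid angle over 1.7 rad) and stays there with nothing touching the case (value of joint lamp_case_lid above 1.7 rad and velocity of joint lamp_case_lid below 0.1 rad/s and contact force between each of the fingers, the arm and lamp_case below 0.1 N), for 0.5 s.
2. the blue lamp lies in the foam bed, lengthwise, with the lid still open (value of joint lamp_case_lid above 1.7 rad and x of lamp_blue_axis in the frame of case_bed between -0.024 and 0.024 m and y of lamp_blue_axis in the frame of case_bed between -0.03 and 0.03 m and z of lamp_blue_axis in the frame of case_bed between 0.012 and 0.024 m and angle between the y axis of lamp_blue and the y axis of lamp_case, either way round below 0.2 rad and linear speed of lamp_blue below 0.03 m/s), for 0.2 s.
At the end, for the whole second after the job is handed in: Lid open on its stop (over 1.7 rad), untouched and still; the blue lamp at rest on the floor of the foam bed, its middle within 24 mm across and 30 mm along of the bed's centre, its axis within 0.2 rad of the case's length and 12 to 24 mm above the floor (all of step 2 and velocity of joint lamp_case_lid below 0.1 rad/s and contact force between each of the fingers, the arm and lamp_case below 0.1 N and angular speed of lamp_blue below 0.5 rad/s and linear speed of lamp_case below 0.02 m/s).
It fails at once if the case is shoved more than 20 mm from where it stood or tipped by more than 0.12 rad (distance of lamp_case from where it was at the start of the episode above 0.02 m or angle between lamp_case's own z axis and vertical above 0.12 rad).
It fails at once if the lid drops (faster than 1.8 rad/s towards shut) or is flung open (faster than 3 rad/s) (velocity of joint lamp_case_lid below -1.8 rad/s or velocity of joint lamp_case_lid above 3 rad/s).
It fails at once if the blue lamp is let fall (faster than 0.6 m/s out of the fingers) or pressed on the case with more than 40 N ((linear speed of lamp_blue above 0.6 m/s and contact force between the fingers and lamp_blue below 0.1 N) or contact force between lamp_blue and lamp_case above 40 N).
It fails at once if the red lamp, petri dish, forceps or vial is moved more than 30 mm (distance of any of lamp_red, petri_dish, forceps, vial from where it was at the start of the episode above 0.03 m).
It also fails if it takes over 72 s, if anything falls off the work surface, if the arm or the gripper's body presses on something with over 40 N, if the wrist force passes 120 N, or if a joint passes its speed limit or range.

### The arm

A 6-joint arm with a two-finger parallel gripper is mounted at the origin on a cart in front of the work surface, level with it; the furniture and walls round the work are solid. World frame = base frame: x ahead of the robot, y to its left, z up, the work surface at z = 0. Lengths are in m, angles in rad, forces in N, time in s.
With the tool pointing down it reaches from about 0.3 to 0.775 m from the base axis. Payload 14.6 kg.
Tool frame: the origin (TCP) lies at the very end of the fingers, on their centre line; the grasp point (between the pads) lies 19 mm behind it; z points along the fingers, y is the direction in which the jaws open and shut (so a half turn about z gives the same grasp; the last joint's range is limited). The gripper opens to 85 mm and grips with 20 to 120 N. Pads are 22 mm wide; open, the fingers measure 114 mm over their backs; the gripper's body (76 mm by 85 mm) begins 54 mm behind the grasp point. The pads swing forward as they close: fully open they stand 13 mm farther back than shut.
Start: joints at [1.193, 0.3, 1.521, -0, 1.321, -0.067], TCP at [0.168, 0.524, 0.231] pointing down, gripper open.
Joint ranges: [-3.03, 3.03], [-0.79, 2.21], [0.23, 2.52], [-1.04, 4.18], [0, 3.07], [-2.55, 2.55]. Speed limits (rad/s): [2.22, 2.22, 2.57, 3.14, 3.14, 3.14].

### API

Orientations are given as a unit quaternion [x, y, z, w].
In Python, from workcell import readout, eyes, workorder gives the robot as it stands. The module is installed in compiled form; this text tells all that it offers.
- The arm moves only by the shell command python3 -m handwheel 'ROWS' [OPENING] [FORCE]. ROWS is JSON, a list of rows, each a list of 6 numbers: the shift along the tool's x, y, z in m, then the turn, a rotation vector about the tool's x, y, z in rad. A call has 1 to 8 rows; each row is the pose to reach, as a shift and turn from the pose measured when the call began, along the tool's axes at that moment; what a row does not reach only later rows make up. A row lasts 1/12 s, in which the tool goes at most 41.7 mm and 7.16 degrees, less where a joint would pass 70% of its speed; a pose out of reach is approached as far as the arm can. A call with a gripper value outside its range is refused whole. OPENING is the gripper command: -1 is shut, 1 is fully open, values between are in proportion, set as the call begins (- or left out, the last holds). The fingers move at their own pace and stop on an object; FORCE is the grip in N (left out, the last holds). Time passes only in rows, so rows that repeat a pose let the fingers close. It gives the time, the measured TCP pose, the force and the opening at its end, in the units of the state.
- readout.sense(): the state, without advancing time (a new reading comes with each control period).
- eyes.capture(name): name is "scene" or "top" or "wrist"; returns the picture (400x640x3 uint8, blue, green, red); there is no depth.
- eyes.camera_info(name): a dict with "vertical_fov" (degrees; the focal length in pixels is half the picture's height over the tangent of half this angle, whatever the lens; pixels are square), "cx", "cy" (the principal point, pixels), "rvec" (rotation vector, rad) and "tvec" (3), from world to camera coordinates, as OpenCV has them. Camera axes: x right, y down, z forward; pixel columns grow to the right and rows downward; lengths in m; the calibration is good to about 2 mm. A picture is of the moment at which its call begins: read the wrist's pose just before it. camera_info takes no time and is no camera call; for the wrist camera it gives the pose at the moment of the call.
- workorder.hand_in(): hands the job in, once; it reports no verdict.
The state is a dict: "t": time; "qpos": joint angles; "dq": joint speeds; "joint_torque": joint torques, N m; "tcp_pos": TCP position; "tool_rot": TCP orientation; "force": force on the tool from outside, world axes, zero at the start; "ft_torque": the same for the moment, N m; "grip_width": opening from 0.0 (shut) to 1.0 (fully open).
Only numpy, scipy, OpenCV 4.12 (cv2) and the standard library are available. Lean on these libraries where they do the work, as an engineer would, in place of code of your own. Each camera call takes 0.05 s, during which the arm holds its last target. There are 200 camera calls.

## Working session

There is one attempt and no reset: what is moved stays moved. The work goes in short steps, Python scripts to look and compute and a shell command to move; the robot and the scene stay as the last step left them, time stands still between calls to the robot, and variables do not carry over. Pictures are saved under pics/ and viewed, about 8 in all and at most 12, crops included, and the job is handed in when it is done.

```bash
mkdir -p pics; python3 - <<'E'
from workcell import readout, eyes
import cv2
s=readout.sense();print(s['t'],s['tcp_pos'],s['tool_rot'],s['force'],s['grip_width'])
for n in("top","scene"):
    cv2.imwrite(f"pics/{n}0.png",eyes.capture(n)); print(n,eyes.camera_info(n))
E
```

```text
0.0 [0.16811589 0.52341421 0.23070838] [ 1.54764803e-01  9.87951161e-01 -5.87332466e-04 -1.16187831e-04] [-0.75370963  0.07779477  0.28051526] 1.002367058139534
top {'vertical_fov': 43.36862106128004, 'cx': 326.54393829443484, 'cy': 191.24742017085217, 'rvec': array([ 2.20383082, -2.20077373,  0.04251422]), 'tvec': array([-0.01578906,  0.54568354,  1.46089322])}
scene {'vertical_fov': 57.07968144761459, 'cx': 321.3178800039513, 'cy': 202.6099833433691, 'rvec': array([ 2.0936076 , -0.98547812,  0.45198246]), 'tvec': array([-0.3522947 ,  0.32215162,  0.73434198])}
```

View pics/top0.png

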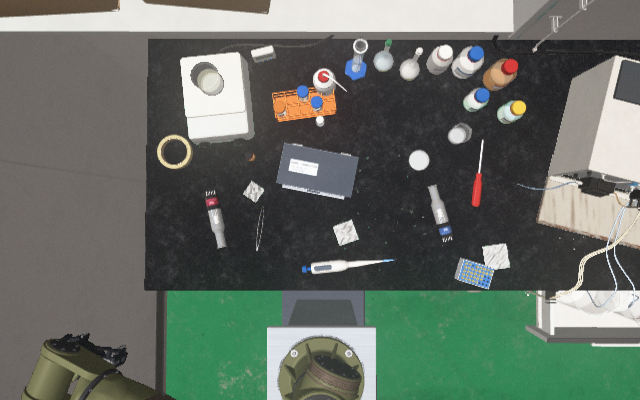

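View pics/scene0.png

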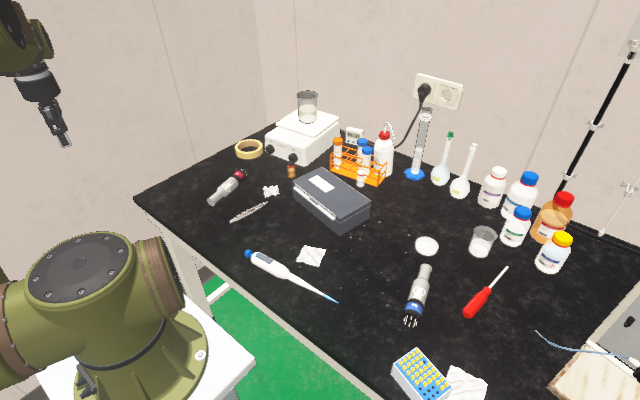

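The top view shows the case at about (318,170), the red lamp on the left (215,220), the blue lamp on the right (441,213), and the arm off to the lower left. Next I'll enlarge the top view.

```bash
python3 - <<'E'
import cv2,numpy as np
im=cv2.imread("pics/top0.png")
a=cv2.resize(im[135:210,265:370],None,fx=6,fy=6,interpolation=cv2.INTER_CUBIC)[:, :630]
a=cv2.convertScaleAbs(a,alpha=1.6,beta=20)
b=cv2.resize(im[175:250,410:470],None,fx=6,fy=6,interpolation=cv2.INTER_CUBIC)
c=np.hstack([a,b]);c=cv2.resize(c,None,fx=.8,fy=.8);print(c.shape)
cv2.imwrite("pics/crop0.png",c)
E
cat > h.py <<'E'
import cv2,numpy as np
from workcell import readout,eyes
from scipy.spatial.transform import Rotation as R
def K(i,h=400):
    f=h/2/np.tan(np.radians(i['vertical_fov'])/2); return np.array([[f,0,i['cx']],[0,f,i['cy']],[0,0,1]])
def world(name,uv,z,i=None):
    i=i or eyes.camera_info(name); Rm=cv2.Rodrigues(np.array(i['rvec']))[0]; t=np.array(i['tvec'])
    d=Rm.T@np.linalg.inv(K(i))@np.array([uv[0],uv[1],1.]); c=-Rm.T@t
    return c+d*(z-c[2])/d[2]
def pix(name,p,i=None):
    i=i or eyes.camera_info(name)
    return cv2.projectPoints(np.array(p,float).reshape(-1,3),np.array(i['rvec']),np.array(i['tvec']),K(i),None)[0].reshape(-1,2)
E
```

```text
(360, 792, 3)
```

View pics/crop0.png

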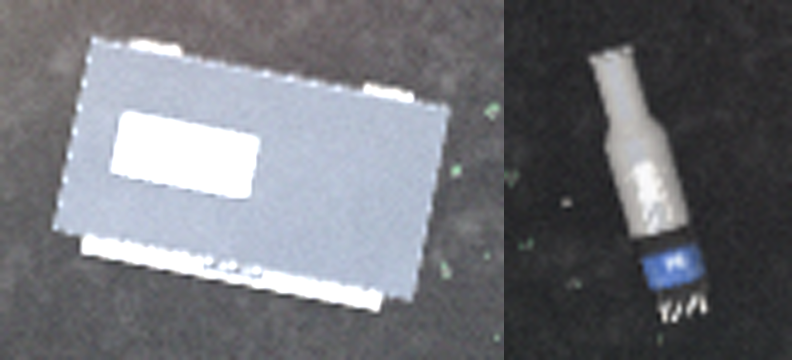

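The crop shows the lid corners at (93,38), (448,103), (412,300), (54,230) and the strip's outer edge running (82,255)–(380,310). The lamp runs from its window at (611,50) to its pins at (685,318).

```bash
python3 - <<'E'
from h import *
f=lambda x,y:(265+x/4.8-.4,135+y/4.8-.4)
g=lambda x,y:(410+(x-504)/4.8-.4,175+y/4.8-.4)
C=np.array([world('top',f(*p),.067) for p in[(93,38),(448,103),(412,300),(54,230)]])
print(C.round(4)); 
# case axes: +y to left; x forward
yv=(C[0]-C[1]+C[3]-C[2]);yaw=np.arctan2(-yv[0],yv[1]);xv=C[0]-C[3]+C[1]-C[2]
print('yaw',yaw,np.arctan2(xv[1],xv[0]), 'len',np.linalg.norm(yv)/2,np.linalg.norm(xv)/2)
ex=np.array([np.cos(yaw),np.sin(yaw),0]);ey=np.array([-ex[1],ex[0],0])
o=C.mean(0)-.001*ex;print('case o',o)
S=[world('top',f(*p),.055) for p in[(82,255),(380,310)]]
for s in S: print('strip in case',(s-o)@ex,(s-o)@ey)
L=np.array([world('top',g(*p),.019) for p in[(611,50),(685,318)]]);d=L[0]-L[1]
print('lamp',L.mean(0),np.linalg.norm(d),'yaw of y axis',np.arctan2(d[1],d[0]))
# scene cross-check
cs=[o*[1,1,0]+a*ex+b*ey+[0,0,.067] for a,b in[(.059,.108),(.059,-.108),(-.057,-.108),(-.057,.108)]]
print(pix('scene',cs).round(1)); print(pix('scene',L).round(1))
p=pix('wrist',cs);print(eyes.camera_info('wrist')); i=eyes.camera_info('wrist');Rm=cv2.Rodrigues(i['rvec'])[0];T=R.from_quat(readout.sense()['tool_rot']).as_matrix()
print('cam in tool',T.T@(-Rm.T@i['tvec']-readout.sense()['tcp_pos']),(Rm@T).round(2)); print(T.round(3))
E
```

```text
[[ 0.681   0.1054  0.067 ]
 [ 0.643  -0.1034  0.067 ]
 [ 0.5272 -0.0822  0.067 ]
 [ 0.5679  0.1277  0.067 ]]
yaw -0.18610710654060797 -0.18798150730536917 len 0.21300440892391456 0.1165149410611001
case o [0.6037987  0.01204677 0.067     ]
strip in case -0.0676581010510205 0.08925255589274853
strip in case -0.06677652374608266 -0.0898258931028496
lamp [ 0.48299204 -0.3433461   0.019     ] 0.16768120965286284 yaw of y axis 0.26304447503724165
[[321.4 166.3]
 [371.3 200.4]
 [340.  218.7]
 [291.2 180.7]]
[[426.2 267.6]
 [408.9 323.9]]
{'vertical_fov': 58.294667197081296, 'cx': 320.8186700256084, 'cy': 195.4725808155753, 'rvec': array([-2.32395159, -1.69467702, -0.26495972]), 'tvec': array([-0.54985102, -0.03976446,  0.38095728])}
cam in tool [ 0.07923611  0.00055741 -0.14302576] [[-0.    1.    0.  ]
 [-0.95  0.   -0.31]
 [-0.31 -0.    0.95]]
[[-0.952  0.306 -0.   ]
 [ 0.306  0.952 -0.001]
 [ 0.    -0.001 -1.   ]]
```

```bash
cat >> h.py <<'E'
yaw=-.187; o=np.array([.6038,.0120,0])
ex=np.array([np.cos(yaw),np.sin(yaw),0]);ey=np.array([-ex[1],ex[0],0]);ez=np.array([0,0,1.])
def case(p): return o+p[0]*ex+p[1]*ey+p[2]*ez
def lidrot(phi):  # tool y=case y, tips forward by phi
    z=np.sin(phi)*ex-np.cos(phi)*ez; return np.c_[np.cross(ey,z),ey,z]
def down(yy): # pointing down, tool y at yaw yy
    y=np.array([np.cos(yy),np.sin(yy),0]); return np.c_[np.cross(y,-ez),y,-ez]
def rel(pos,M):
    s=readout.sense();T=R.from_quat(s['tool_rot']).as_matrix()
    d=T.T@(pos-s['tcp_pos']);r=R.from_matrix(T.T@M).as_rotvec()
    print([round(float(v),4) for v in [*d,*r]],'rows>=',round(max(np.linalg.norm(d)/.0417,np.degrees(np.linalg.norm(r))/7.16),1))
def lid(th,phi,d,face=.011): # tcp so that finger face point d behind tip is at the strip edge
    e=case([.0615-.1275*np.cos(th),0,.0495+.1275*np.sin(th)]); M=lidrot(phi)
    return e-M@np.array([-face,0,-d]),M
E
python3 -c "
from h import *
p,M=lid(0,np.pi/4,.007); print(p)
rel(p-.07*ex+[0,0,.04],M)"
```

```text
[0.5361715  0.02479603 0.03677208]
[-0.4335, -0.3707, 0.1544, -0.0497, -0.7845, -0.117] rows>= 14.2
```

```bash
python3 -m handwheel '[[-0.02,-0.02,0,0,0,0],[-0.21,-0.18,0.05,0,0,0],[-0.21,-0.18,0.05,0,0,0],[-0.21,-0.18,0.05,0,0,0],[-0.21,-0.18,0.05,0,0,0],[-0.21,-0.18,0.05,0,0,0],[-0.21,-0.18,0.05,0,0,0],[-0.21,-0.18,0.05,0,0,0]]' -1 20; python3 -c "
from h import *
p,M=lid(0,np.pi/4,.007)
rel(p-.07*ex+[0,0,.04],M)"
```

```text
t: 0.77
tcp_pos: [0.3148, 0.2833, 0.1796]
tool_rot: [0.157, 0.988, -0.002, -0.001]
force: [-1.5, -0.6, 0.3]
grip_width: 0.001
[-0.2213, -0.1858, 0.1033, -0.0535, -0.7852, -0.1201] rows>= 7.4
```

```bash
python3 -m handwheel '[[-0.03,-0.025,0.01,-0.007,-0.1,-0.015],[-0.06,-0.05,0.03,-0.014,-0.2,-0.03],[-0.09,-0.075,0.04,-0.02,-0.3,-0.045],[-0.12,-0.1,0.055,-0.027,-0.4,-0.06],[-0.15,-0.125,0.07,-0.034,-0.5,-0.075],[-0.18,-0.15,0.085,-0.04,-0.6,-0.09],[-0.2213,-0.1858,0.1033,-0.0535,-0.7852,-0.1201],[-0.2213,-0.1858,0.1033,-0.0535,-0.7852,-0.1201]]'; python3 -m handwheel '[[0,0,0,0,0,0]]'; python3 -c "
from h import *
print(readout.sense()['force'])
p,M=lid(0,np.pi/4,.007)
rel(p-.07*ex+[0,0,.04],M);rel(p-.02*ex-[0,0,.012],M);rel(p,M)
im=eyes.capture('wrist');cv2.imwrite('pics/w1.png',im)
print(pix('wrist',[case([-.066,y,.05]) for y in(-.09,0,.09)]+[p,p-.07*ex+[0,0,.04]]))"
```

```text
t: 1.43
tcp_pos: [0.4638, 0.0392, 0.1133]
tool_rot: [0.088, 0.934, -0.025, 0.344]
force: [6.3, -3.2, 4.0]
grip_width: -0.0
t: 1.52
tcp_pos: [0.4647, 0.0335, 0.1135]
tool_rot: [0.095, 0.933, -0.024, 0.345]
force: [-0.3, 1.0, -0.1]
grip_width: -0.006
[-0.30758071  1.03593182 -0.12206124]
[0.0225, 0.0039, 0.0292, 0.0103, -0.0788, -0.02] rows>= 0.9
[0.0182, 0.0032, 0.1012, 0.0103, -0.0788, -0.02] rows>= 2.5
[-0.0048, 0.0036, 0.1051, 0.0103, -0.0788, -0.02] rows>= 2.5
[[197.58536086 221.4073946 ]
 [322.93585624 219.46241101]
 [447.78467652 217.5252116 ]
 [322.6001701  201.6448713 ]
 [324.21939176 198.91645055]]
```

View pics/w1.png

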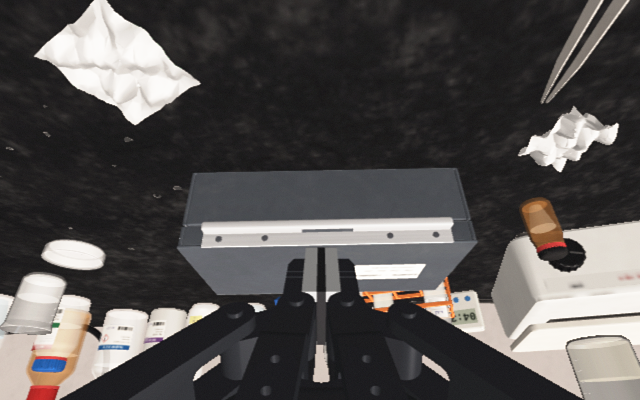

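The wrist view agrees with the projected strip to about 1 px in height and 3 mm along its length. I'll go in below the ledge.

```bash
python3 -m handwheel '[[0.0225,0.004,0.03,0.01,-0.079,-0.02],[0.021,0.004,0.055,0.01,-0.079,-0.02],[0.0182,0.0032,0.08,0.01,-0.079,-0.02],[0.0182,0.0032,0.1012,0.0103,-0.0788,-0.02],[0.0182,0.0032,0.1012,0.0103,-0.0788,-0.02],[0.0182,0.0032,0.1012,0.0103,-0.0788,-0.02]]'; python3 -c "
from h import *
p,M=lid(0,np.pi/4,.007)
rel(p-.02*ex-[0,0,.012],M);rel(p-[0,0,.012],M);rel(p,M)
im=eyes.capture('scene')[140:260,250:410];cv2.imwrite('pics/s1.png',cv2.resize(im,None,fx=4,fy=4,interpolation=cv2.INTER_CUBIC))"
```

```text
t: 2.07
tcp_pos: [0.5243, 0.0103, 0.1053]
tool_rot: [0.079, 0.932, -0.024, 0.352]
force: [0.9, 0.7, 0.3]
grip_width: -0.0
[0.0613, 0.0157, 0.0535, 0.0237, -0.0635, 0.0079] rows>= 2.0
[0.0463, 0.0153, 0.0667, 0.0237, -0.0635, 0.0079] rows>= 2.0
[0.0384, 0.0154, 0.0577, 0.0237, -0.0635, 0.0079] rows>= 1.7
```

View pics/s1.png

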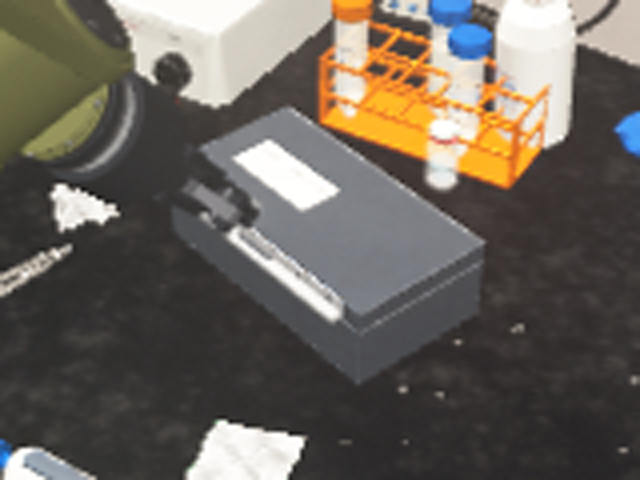

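```bash
python3 -c "
from h import *
s=readout.sense();print(s['qpos'].round(3) if hasattr(s['qpos'],'round') else s['qpos'],s['dq'],s['force'],s['tcp_pos'])"
```

```text
[-0.005  0.192  2.176 -1.04   0.112 -0.405] [ 0.00546518 -0.03047931  0.03242457  0.00054095  0.00754345  0.00780528] [-0.64245514  0.53602362 -0.14229138] [0.52446024 0.01019907 0.10498074]
```

Joint 4 is at its limit and j5 ≈ 0, because a 45° tilt at this height lies along the forearm and is singular. I'll back off and use a tilt of about 22° instead.

```bash
python3 -c "
from h import *
rel(case([-.15,0,.13]),lidrot(np.radians(22)))
rel(case([-.15,0,.16]),lidrot(np.radians(15)))"
```

```text
[0.0377, 0.0184, -0.0662, 0.0217, 0.3375, 0.0123] rows>= 2.7
[0.0179, 0.0187, -0.0887, 0.021, 0.4597, 0.0137] rows>= 3.7
```

```bash
python3 -m handwheel '[[0.005,0.005,-0.03,0,0.08,0],[0.01,0.01,-0.06,0.01,0.2,0],[0.0179,0.0187,-0.0887,0.021,0.3,0.0137],[0.0179,0.0187,-0.0887,0.021,0.4597,0.0137],[0.0179,0.0187,-0.0887,0.021,0.4597,0.0137],[0.0179,0.0187,-0.0887,0.021,0.4597,0.0137],[0.0179,0.0187,-0.0887,0.021,0.4597,0.0137]]'; python3 -c "
from h import *
print(np.round(readout.sense()['qpos'],3))
rel(case([-.15,0,.16]),lidrot(np.radians(15)))
for d in (22,):
  p,M=lid(0,np.radians(d),.009);print(p);rel(p-.03*ex-[0,0,.012],M)"
```

```text
t: 2.7
tcp_pos: [0.4574, 0.0409, 0.1621]
tool_rot: [0.092, 0.987, -0.011, 0.129]
force: [1.7, 0.3, -0.3]
grip_width: -0.003
[ 0.039  0.05   2.009 -0.074  0.83  -1.304]
[0.0013, -0.0012, 0.0018, 0.0028, -0.0024, 0.0017] rows>= 0.1
[0.53224208 0.02553952 0.03703467]
[-0.0097, -0.0016, 0.1444, 0.0029, -0.1246, 0.0015] rows>= 3.5
```

```bash
python3 -m handwheel '[[0,0,0.03,0.003,-0.06,0],[-0.003,0,0.06,0.003,-0.12,0],[-0.006,-0.001,0.09,0.003,-0.1246,0.0015],[-0.008,-0.0016,0.12,0.003,-0.1246,0.0015],[-0.0097,-0.0016,0.1444,0.003,-0.1246,0.0015],[-0.0097,-0.0016,0.1444,0.003,-0.1246,0.0015],[-0.0097,-0.0016,0.1444,0.003,-0.1246,0.0015]]'; python3 -c "
from h import *
print(np.round(readout.sense()['qpos'],3))
p,M=lid(0,np.radians(22),.009);print(p-.03*ex-[0,0,.012]);rel(p-.03*ex-[0,0,.012],M);rel(p-[0,0,.012],M);rel(p,M)"
```

```text
t: 3.28
tcp_pos: [0.5015, 0.0314, 0.024]
tool_rot: [0.091, 0.978, -0.018, 0.189]
force: [-0.7, 0.2, 0.9]
grip_width: -0.001
[ 0.029  0.367  2.064 -0.239  0.345 -1.145]
[0.50276509 0.03111688 0.02503467]
[-0.0016, -0.0, -0.0005, -0.0005, -0.002, 0.0008] rows>= 0.0
[-0.0294, -0.0001, 0.0107, -0.0005, -0.002, 0.0008] rows>= 0.8
[-0.0339, -0.0001, -0.0004, -0.0005, -0.002, 0.0008] rows>= 0.8
```

```bash
python3 -m handwheel '[[-0.007,0,0.0025,0,0,0],[-0.014,0,0.005,0,0,0],[-0.02,0,0.0075,0,0,0],[-0.024,0,0.009,0,0,0],[-0.028,0,0.0103,0,0,0],[-0.028,0,0.0103,0,0,0]]'; python3 -c "
from h import *
print(np.round(readout.sense()['force'],2))
p,M=lid(0,np.radians(22),.009);rel(p,M);i=eyes.camera_info('wrist');im=eyes.capture('wrist')
cv2.imwrite('pics/w2.png',cv2.resize(im[150:350,200:440],None,fx=3,fy=3,interpolation=cv2.INTER_CUBIC))"
```

```text
t: 3.78
tcp_pos: [0.5318, 0.0257, 0.0255]
tool_rot: [0.091, 0.977, -0.018, 0.19]
force: [0.5, -0.5, -0.1]
grip_width: -0.002
[ 0.52 -0.45 -0.11]
[-0.0048, -0.0001, -0.0105, -0.0003, -0.0007, 0.0005] rows>= 0.3
```

View pics/w2.png

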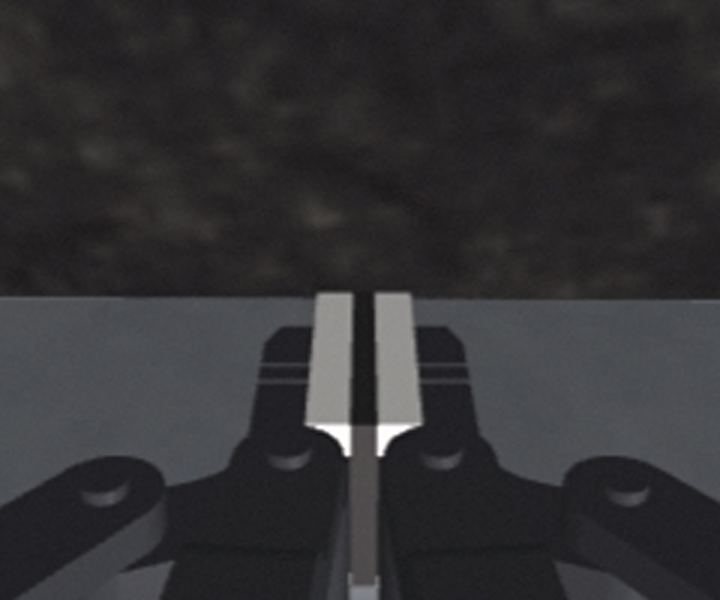

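```bash
cat >> h.py <<'E'
def plan(ths,phis,ds):
    s=readout.sense();T=R.from_quat(s['tool_rot']).as_matrix()
    for t,f,d in zip(ths,phis,ds):
        p,M=lid(t,np.radians(f),d); print([round(float(v),3) for v in[*(T.T@(p-s['tcp_pos'])),*R.from_matrix(T.T@M).as_rotvec()]])
E
python3 -c "
from h import *
plan([0,.02,.05,.09,.13,.17,.21,.25],[22]*8,[.009]*8)"
```

```text
[-0.005, -0.0, -0.011, -0.0, -0.001, 0.001]
[-0.006, -0.0, -0.013, -0.0, -0.001, 0.001]
[-0.008, -0.0, -0.016, -0.0, -0.001, 0.001]
[-0.01, -0.0, -0.021, -0.0, -0.001, 0.001]
[-0.013, -0.0, -0.026, -0.0, -0.001, 0.001]
[-0.015, -0.0, -0.03, -0.0, -0.001, 0.001]
[-0.018, -0.0, -0.034, -0.0, -0.001, 0.001]
[-0.021, -0.0, -0.038, -0.0, -0.001, 0.001]
```

```bash
python3 -m handwheel '[[-0.003,0,-0.006,0,0,0],[-0.005,0,-0.011,0,0,0],[-0.007,0,-0.015,0,0,0],[-0.009,0,-0.019,0,0,0],[-0.009,0,-0.019,0,0,0]]'; python3 -c "
from h import *
print(np.round(readout.sense()['force'],2))
im=eyes.capture('scene')[140:260,250:410];cv2.imwrite('pics/s2.png',cv2.resize(im,None,fx=4,fy=4,interpolation=cv2.INTER_CUBIC))
p,M=lid(.08,np.radians(22),.009);rel(p,M)"
```

```text
t: 4.25
tcp_pos: [0.5324, 0.0256, 0.047]
tool_rot: [0.091, 0.977, -0.018, 0.189]
force: [-4.3, 0.1, -0.5]
grip_width: -0.001
[-4.27  0.07 -0.53]
[-0.0006, -0.0001, -0.0005, -0.0004, -0.0012, 0.0006] rows>= 0.0
```

View pics/s2.png

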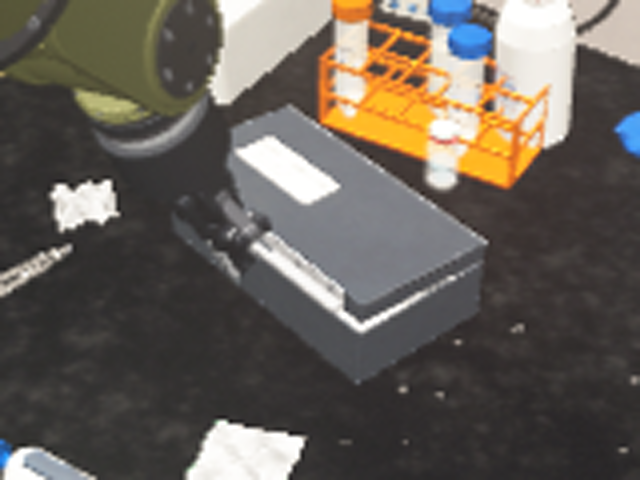

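The lid is up a little (light gap at (420,290)), and the case hasn't moved; its near corner is still at (360,382). The horizontal push is 4 N, so I'll ease back 2 mm and lift more vertically.

```bash
python3 -m handwheel '[[0.001,0,-0.003,0,0,0],[0.001,0,-0.005,0,0,0],[0.001,0,-0.005,0,0,0]]'; python3 -m handwheel '[[-0.001,0,-0.003,0,0,0],[-0.002,0,-0.006,0,0,0],[-0.002,0,-0.006,0,0,0]]';python3 -c "
from h import *
for th in(.08,.12,.16): p,M=lid(th,np.radians(22),.009);rel(p,M)"
```

```text
t: 4.55
tcp_pos: [0.5298, 0.0262, 0.0513]
tool_rot: [0.091, 0.977, -0.018, 0.19]
force: [-0.2, -0.5, -0.1]
grip_width: 0.0
t: 4.8
tcp_pos: [0.5298, 0.0263, 0.0585]
tool_rot: [0.091, 0.977, -0.018, 0.19]
force: [0.4, -0.0, -0.2]
grip_width: -0.004
[0.0015, -0.0003, 0.0115, 0.0001, 0.001, 0.0005] rows>= 0.3
[-0.0009, -0.0003, 0.007, 0.0001, 0.001, 0.0005] rows>= 0.2
[-0.0035, -0.0003, 0.0026, 0.0001, 0.001, 0.0005] rows>= 0.1
```

```bash
python3 -c "
from h import *
im=eyes.capture('scene');cv2.imwrite('pics/s3full.png',im);g=im.max(2)
a=cv2.imread('pics/scene0.png').max(2);s2=cv2.resize(cv2.imread('pics/s2.png').max(2),(160,120),interpolation=cv2.INTER_AREA)
for c in(350,355,360,365):print('now',g[198:226,c]);print('t0 ',a[198:226,c]);print('s2 ',s2[58:86,c-250])
print(np.round(readout.sense()['force'],2))"
```

```text
now [139 139 139 138 138 136 135 134 135 136 135 136 135 134 133  77  82  84
  95 116  88  82  85  83  83  83  83  83]
t0  [139 139 141 138 138 136 137 135 135 136 138 136 136 136 139  79  82  83
  97 117  88  83  85  83  83  84  84  83]
s2  [137 138 136 136 133 132 132 133 133 132 132 132 132 111  85  82  85 143
 240 165  91  81  83  82  83  82  82  83]
now [134 136 137 136 134 133 134 134 135 134 134 141  91  83  82  93 116  88
  83  85  84  84  83  82  81  81  82  82]
t0  [134 136 137 135 135 134 135 134 134 134 134 139  90  83  83  93 118  88
  84  84  85  84  83  83  83  83  82  82]
s2  [132 135 134 132 131 131 132 132 131 132 132  86  80  81 110 205 151  92
  82  84  83  84  83  82  81  81  81  81]
now [136 136 135 135 134 134 133 132 141  91  85  85  90 119  86  84  84  84
  83  82  81  82  81  80  82  66  59  55]
t0  [136 136 135 136 134 134 134 134 140  92  86  86  91 119  86  85  85  85
  84  83  82  82  81  82  82  66  60  55]
s2  [134 133 133 131 131 132 132 134 115  87  83  91 148 135  91  84  85  83
  82  81  82  82  81  81  80  66  58  54]
now [140 137 136 137 137 145  98  85  83  87 120  83  84  85  84  83  84  84
  83  83  82  83  63  52  51  56  56  88]
t0  [140 137 137 138 137 145 106  86  84  87 121  84  84  85  84  83  84  85
  83  84  84  84  64  51  51  57  56  88]
s2  [134 135 134 135 136 132  93  82  83 103 150  96  82  84  84  83  84  83
  82  83  83  81  64  51  51  54  59  87]
[-0.22  0.68 -0.09]
```

The lid slid off the tip and shut again: the scene pixels match the start, so the case didn't move. The tip wasn't far enough under the ledge. I'll go back lower, feel for the front wall, back off slightly and lift from there.

```bash
python3 -c "
from h import *
M=lidrot(np.radians(24))
q=case([-.066,0,0])
for b,z in((-.05,.06),(-.05,.018),(-.012,.018),(-.006,.018)): p=q+b*ex;p[2]=z;rel(p,M)"
```

```text
[0.0368, -0.0002, -0.0169, 0.0, -0.0342, 0.0005] rows>= 1.0
[0.0526, -0.0002, 0.022, 0.0, -0.0342, 0.0005] rows>= 1.4
[0.0174, -0.0002, 0.0362, 0.0, -0.0342, 0.0005] rows>= 1.0
[0.0118, -0.0002, 0.0385, 0.0, -0.0342, 0.0005] rows>= 1.0
```

```bash
python3 -m handwheel '[[0.018,0,-0.008,0,-0.017,0],[0.0368,0,-0.017,0,-0.034,0],[0.045,0,0.003,0,-0.034,0],[0.0526,0,0.022,0,-0.034,0],[0.035,0,0.029,0,-0.034,0],[0.0174,0,0.036,0,-0.034,0],[0.0118,0,0.0385,0,-0.034,0],[0.0118,0,0.0385,0,-0.034,0]]'; python3 -m handwheel '[[0,0,0,0,0,0],[0,0,0,0,0,0]]';python3 -c "
from h import *
s=readout.sense();print(np.round(s['force'],2),s['qpos']);p=s['tcp_pos']-o;print(p@ex,p@ey)"
```

```text
t: 5.52
tcp_pos: [0.5339, 0.0254, 0.018]
tool_rot: [0.091, 0.974, -0.019, 0.207]
force: [-0.6, -0.8, 0.1]
grip_width: 0.001
t: 5.68
tcp_pos: [0.5332, 0.0254, 0.0179]
tool_rot: [0.091, 0.974, -0.019, 0.207]
force: [0.1, -0.6, -0.3]
grip_width: 0.002
[ 0.08 -0.6  -0.28] [ 0.01695266  0.42599886  2.00533757 -0.27382357  0.31014167 -1.1227177 ]
-0.07189122009551724 7.479085494829438e-05
```

Now I'll probe forward in ~2 mm steps. Forward is about (-0.913, 0, 0.407) in tool axes.

```bash
for k in 1 2; do python3 -m handwheel '[[-0.0018,0,0.0008,0,0,0],[-0.0018,0,0.0008,0,0,0]]' | grep -E 'pos|force'; done
```

```text
tcp_pos: [0.5349, 0.0251, 0.018]
force: [0.3, -0.5, 0.7]
tcp_pos: [0.537, 0.0248, 0.0182]
force: [-0.6, -0.4, 0.8]
```

```bash
for k in 1 2; do python3 -m handwheel '[[-0.0018,0,0.0008,0,0,0],[-0.0018,0,0.0008,0,0,0]]' | grep -E 'pos|force'; done
```

```text
tcp_pos: [0.5392, 0.0244, 0.0183]
force: [-0.3, -0.6, 0.0]
tcp_pos: [0.5411, 0.024, 0.0182]
force: [-3.1, 0.5, 1.0]
```

```bash
python3 -m handwheel '[[0.0018,0,-0.0008,0,0,0],[0.0014,0,-0.0018,0,0,0],[0.001,0,-0.0027,0,0,0]]' | grep -E 'pos|force'; for k in 1 2 3; do python3 -m handwheel '[[-0.001,0,-0.0023,0,0,0],[-0.0016,0,-0.0037,0,0,0]]' | grep -E 'pos|force';done
```

```text
tcp_pos: [0.539, 0.0244, 0.0203]
force: [0.5, -0.5, 0.3]
tcp_pos: [0.5392, 0.0244, 0.0248]
force: [-0.1, -1.1, -0.8]
tcp_pos: [0.5391, 0.0244, 0.0291]
force: [-0.4, 0.6, -0.6]
tcp_pos: [0.5389, 0.0245, 0.0333]
force: [-1.4, -0.1, -1.4]
```

```bash
for k in 1 2; do python3 -m handwheel '[[-0.001,0,-0.0023,0,0,0],[-0.0016,0,-0.0037,0,0,0]]' | grep -E 'pos|force';done; python3 -c "
from h import *
g=eyes.capture('scene').max(2)
for c in(350,355):print(g[198:226,c])
plan([.08,.13,.18,.23,.28,.33,.38],[24]*7,[.015]*7)
print();import h
for th in(.06,.1): p,M=lid(th,np.radians(24),.015,.007);rel(p,M)"
```

```text
tcp_pos: [0.5389, 0.0245, 0.0377]
force: [-0.8, 0.4, -1.3]
tcp_pos: [0.5389, 0.0245, 0.0421]
force: [-0.8, 0.5, -1.9]
[135 134 134 131 130 131 132 132 130 130 130 133 117  88  84  84 132 254
 253 160  88  83  84  84  83  84  83  84]
[133 131 130 130 129 130 131 130 129 135  89  84  82  85 209 253 165  90
  83  84  84  85  83  82  82  82  82  82]
[0.004, -0.0, -0.001, -0.0, 0.001, 0.0]
[0.0, -0.0, -0.006, -0.0, 0.001, 0.0]
[-0.003, -0.0, -0.012, -0.0, 0.001, 0.0]
[-0.007, -0.0, -0.017, -0.0, 0.001, 0.0]
[-0.011, -0.0, -0.022, -0.0, 0.001, 0.0]
[-0.015, -0.0, -0.027, -0.0, 0.001, 0.0]
[-0.019, -0.0, -0.031, -0.0, 0.001, 0.0]

[0.0008, -0.0002, 0.0015, -0.0, 0.0007, 0.0002] rows>= 0.0
[-0.0017, -0.0002, -0.003, -0.0, 0.0007, 0.0002] rows>= 0.1
```

The lid is lifting cleanly at about 0.07 rad with roughly 2 N. I'll follow its arc from here.

```bash
sed -i 's/face=.011/face=.007/' h.py; python3 -c "
from h import *
plan([.1,.14,.18,.22,.26,.3,.34,.34],[24]*8,[.015,.0155,.016,.0165,.017,.0175,.018,.018])"
```

```text
[-0.002, -0.0, -0.003, -0.0, 0.001, 0.0]
[-0.004, -0.0, -0.007, -0.0, 0.001, 0.0]
[-0.007, -0.0, -0.011, -0.0, 0.001, 0.0]
[-0.01, -0.0, -0.014, -0.0, 0.001, 0.0]
[-0.013, -0.0, -0.018, -0.0, 0.001, 0.0]
[-0.016, -0.0, -0.021, -0.0, 0.001, 0.0]
[-0.02, -0.0, -0.024, -0.0, 0.001, 0.0]
[-0.02, -0.0, -0.024, -0.0, 0.001, 0.0]
```

```bash
python3 -m handwheel '[[-0.002,0,-0.003,0,0,0],[-0.004,0,-0.007,0,0,0],[-0.007,0,-0.011,0,0,0],[-0.01,0,-0.014,0,0,0],[-0.013,0,-0.018,0,0,0],[-0.016,0,-0.021,0,0,0],[-0.02,0,-0.024,0,0,0],[-0.02,0,-0.024,0,0,0]]'; python3 -c "
from h import *
im=eyes.capture('scene');cv2.imwrite('pics/s4.png',cv2.resize(im[120:260,250:410],None,fx=4,fy=4,interpolation=cv2.INTER_CUBIC))
print(np.round(readout.sense()['qpos'],2))
plan([.34,.4,.46,.52,.58,.64,.7,.7],[24,24,24,24,23,22,21,21],[.018]*8)"
```

```text
t: 8.15
tcp_pos: [0.5481, 0.0228, 0.0734]
tool_rot: [0.091, 0.974, -0.019, 0.208]
force: [-3.9, 1.2, -0.0]
grip_width: -0.0
[ 0.01  0.34  1.95 -0.19  0.45 -1.22]
[0.001, -0.0, -0.0, 0.0, 0.002, -0.0]
[-0.005, -0.0, -0.005, 0.0, 0.002, -0.0]
[-0.01, -0.0, -0.011, 0.0, 0.002, -0.0]
[-0.016, -0.0, -0.015, 0.0, 0.002, -0.0]
[-0.022, -0.0, -0.02, 0.0, 0.019, -0.0]
[-0.029, -0.0, -0.024, 0.0, 0.037, -0.0]
[-0.035, -0.0, -0.027, 0.0, 0.054, -0.0]
[-0.035, -0.0, -0.027, 0.0, 0.054, -0.0]
```

View pics/s4.png

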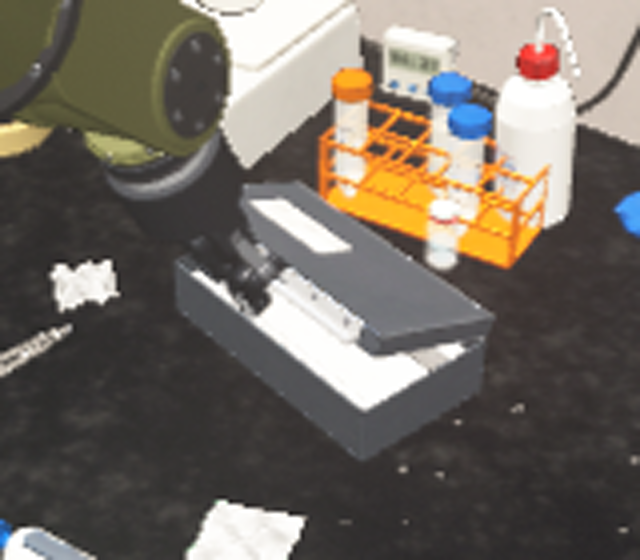

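The lid is at about 0.3 rad and the case has crept perhaps 2–3 mm. For the next stretch I'll use more upward motion and less forward.

```bash
python3 -c "
from h import *
plan([.34,.38,.43,.48,.53,.58,.63,.63],[24,24,24,24,23,22,21,21],[.016,.015,.0145,.014,.0135,.013,.013,.013])"
```

```text
[0.001, -0.0, -0.002, 0.0, 0.002, -0.0]
[-0.003, -0.0, -0.007, 0.0, 0.002, -0.0]
[-0.008, -0.0, -0.012, 0.0, 0.002, -0.0]
[-0.012, -0.0, -0.016, 0.0, 0.002, -0.0]
[-0.017, -0.0, -0.021, 0.0, 0.019, -0.0]
[-0.022, -0.0, -0.025, 0.0, 0.037, -0.0]
[-0.028, -0.0, -0.028, 0.0, 0.054, -0.0]
[-0.028, -0.0, -0.028, 0.0, 0.054, -0.0]
```

```bash
python3 -m handwheel '[[0.001,0,-0.002,0,0,0],[-0.003,0,-0.007,0,0,0],[-0.008,0,-0.012,0,0,0],[-0.012,0,-0.016,0,0,0]]';python3 -m handwheel '[[-0.005,0,-0.005,0,0.017,0],[-0.01,0,-0.009,0,0.035,0],[-0.016,0,-0.012,0,0.052,0],[-0.016,0,-0.012,0,0.052,0]]'; python3 -c "
from h import *
im=eyes.capture('scene');cv2.imwrite('pics/s5.png',im)
a=cv2.imread('pics/scene0.png')
# case shift: match lower front right corner patch
for (u,v) in((340,235),(365,222)):
  t=a[v-8:v+9,u-12:u+13];r=cv2.matchTemplate(im[v-16:v+17,u-20:u+21],t,cv2.TM_CCOEFF_NORMED);_,m,_,l=cv2.minMaxLoc(r);print(l[0]-8,l[1]-8,m)
plan([.63,.69,.75,.81,.87,.93,.99,.99],[21,20,19,18,17,16,15,15],[.013]*8)"
```

```text
t: 8.53
tcp_pos: [0.5526, 0.022, 0.0934]
tool_rot: [0.091, 0.974, -0.019, 0.208]
force: [-0.5, -0.5, -1.1]
grip_width: -0.001
t: 8.87
tcp_pos: [0.5637, 0.02, 0.1129]
tool_rot: [0.092, 0.978, -0.017, 0.184]
force: [-1.0, 0.2, 0.9]
grip_width: 0.003
0 0 0.9586552977561951
0 0 0.8407105207443237
[0.002, -0.0, 0.001, 0.001, 0.005, -0.0]
[-0.004, -0.0, -0.003, 0.001, 0.022, -0.0]
[-0.01, -0.0, -0.007, 0.001, 0.04, -0.0]
[-0.017, -0.0, -0.01, 0.001, 0.057, -0.0]
[-0.024, -0.0, -0.013, 0.001, 0.075, -0.0]
[-0.031, -0.0, -0.015, 0.001, 0.092, -0.0]
[-0.038, -0.0, -0.017, 0.001, 0.11, -0.0]
[-0.038, -0.0, -0.017, 0.001, 0.11, -0.0]
```

```bash
python3 -m handwheel '[[0.001,0,0,0,0.005,0],[-0.004,0,-0.003,0,0.022,0],[-0.01,0,-0.007,0,0.04,0],[-0.017,0,-0.01,0,0.057,0],[-0.024,0,-0.013,0,0.075,0],[-0.031,0,-0.015,0,0.092,0],[-0.038,0,-0.017,0,0.11,0],[-0.038,0,-0.017,0,0.11,0]]'; python3 -c "
from h import *
im=eyes.capture('scene');cv2.imwrite('pics/s6.png',cv2.resize(im[90:260,250:410],None,fx=3.5,fy=3.5,interpolation=cv2.INTER_CUBIC))
a=cv2.imread('pics/scene0.png')
for (u,v) in((340,235),(365,222)):
  t=a[v-8:v+9,u-12:u+13];r=cv2.matchTemplate(im[v-16:v+17,u-20:u+21],t,cv2.TM_CCOEFF_NORMED);_,m,_,l=cv2.minMaxLoc(r);print(l[0]-8,l[1]-8,m)
plan([.99,1.05,1.11,1.17,1.23,1.29,1.35,1.35],[15,14,13,12,11,10,9,9],[.014]*8)"
```

```text
t: 9.58
tcp_pos: [0.5927, 0.0144, 0.1423]
tool_rot: [0.093, 0.987, -0.012, 0.13]
force: [0.3, -0.2, -0.1]
grip_width: 0.0
0 0 0.9570868015289307
0 0 0.8387450575828552
[-0.0, -0.0, 0.001, 0.001, 0.001, -0.0]
[-0.007, -0.0, -0.001, 0.001, 0.018, -0.0]
[-0.015, -0.0, -0.003, 0.001, 0.036, -0.0]
[-0.022, -0.0, -0.005, 0.001, 0.053, -0.0]
[-0.029, -0.0, -0.006, 0.001, 0.071, -0.0]
[-0.037, -0.0, -0.006, 0.001, 0.088, -0.0]
[-0.044, -0.0, -0.006, 0.001, 0.105, -0.0]
[-0.044, -0.0, -0.006, 0.001, 0.105, -0.0]
```

View pics/s6.png

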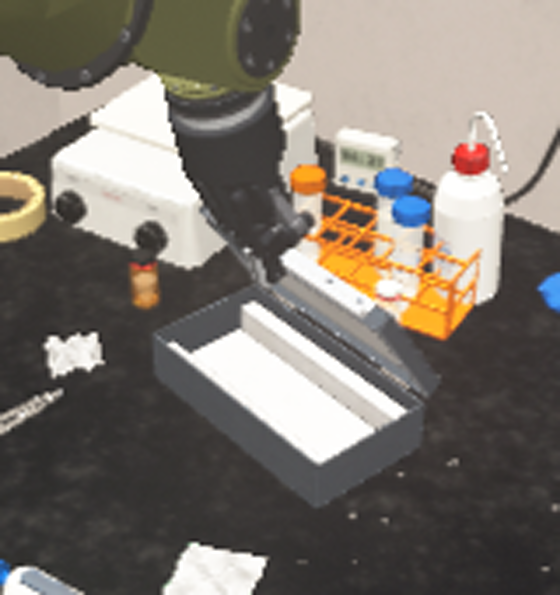

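The lid is about 1 rad open and riding on the finger, with the case unmoved. Continuing.

```bash
python3 -m handwheel '[[-0.004,0,0,0,0.005,0],[-0.009,0,-0.001,0,0.018,0],[-0.015,0,-0.003,0,0.036,0],[-0.022,0,-0.005,0,0.053,0],[-0.029,0,-0.006,0,0.071,0],[-0.037,0,-0.006,0,0.088,0],[-0.044,0,-0.006,0,0.105,0],[-0.044,0,-0.006,0,0.105,0]]'; python3 -c "
from h import *
plan([1.4,1.45,1.5,1.55,1.6,1.65,1.7,1.7],[8,7,6,5,4,3,3,3],[.014]*8)"
```

```text
t: 10.3
tcp_pos: [0.633, 0.0067, 0.1587]
tool_rot: [0.093, 0.993, -0.007, 0.078]
force: [-0.6, -0.5, -0.4]
grip_width: 0.003
[-0.005, -0.0, -0.001, 0.001, 0.018, -0.001]
[-0.011, -0.0, -0.001, 0.001, 0.035, -0.001]
[-0.018, -0.0, -0.001, 0.001, 0.053, -0.001]
[-0.024, -0.0, -0.0, 0.001, 0.07, -0.001]
[-0.03, -0.0, 0.001, 0.001, 0.088, -0.001]
[-0.036, -0.0, 0.002, 0.001, 0.105, -0.001]
[-0.042, -0.0, 0.004, 0.001, 0.105, -0.001]
[-0.042, -0.0, 0.004, 0.001, 0.105, -0.001]
```

```bash
python3 -m handwheel '[[-0.005,0,-0.001,0,0.018,0],[-0.011,0,-0.001,0,0.035,0],[-0.018,0,-0.001,0,0.053,0],[-0.024,0,0,0,0.07,0],[-0.03,0,0.001,0,0.088,0],[-0.036,0,0.002,0,0.105,0],[-0.042,0,0.004,0,0.105,0],[-0.042,0,0.004,0,0.105,0]]'; python3 -c "
from h import *
plan([1.72,1.74,1.76,1.78,1.8,1.8],[3]*6,[.014]*6)"
```

```text
t: 10.97
tcp_pos: [0.6747, -0.0013, 0.1604]
tool_rot: [0.094, 0.995, -0.002, 0.026]
force: [0.2, -0.3, -0.0]
grip_width: -0.003
[-0.002, -0.0, -0.001, 0.0, 0.001, -0.001]
[-0.005, -0.0, -0.0, 0.0, 0.001, -0.001]
[-0.007, -0.0, 0.0, 0.0, 0.001, -0.001]
[-0.01, -0.0, 0.001, 0.0, 0.001, -0.001]
[-0.012, -0.0, 0.002, 0.0, 0.001, -0.001]
[-0.012, -0.0, 0.002, 0.0, 0.001, -0.001]
```

```bash
python3 -m handwheel '[[-0.003,0,0,0,0,0],[-0.006,0,0,0,0,0],[-0.009,0,0.001,0,0,0],[-0.011,0,0.001,0,0,0],[-0.012,0,0.002,0,0,0],[-0.012,0,0.002,0,0,0]]'; python3 -c "
from h import *
im=eyes.capture('scene');cv2.imwrite('pics/s7.png',cv2.resize(im[90:260,250:410],None,fx=3.5,fy=3.5,interpolation=cv2.INTER_CUBIC))"
```

```text
t: 11.47
tcp_pos: [0.6866, -0.0036, 0.159]
tool_rot: [0.094, 0.995, -0.002, 0.026]
force: [-1.1, 0.5, 1.8]
grip_width: -0.002
```

View pics/s7.png

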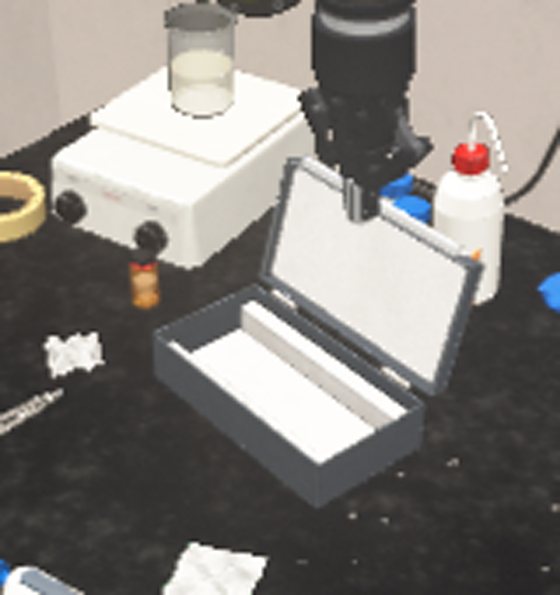

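The lid is open and leaning back, so I'll retreat toward the robot and up, then open the gripper partway.

```bash
python3 -m handwheel '[[0.01,0,0,0,0,0],[0.03,0,-0.01,0,0,0],[0.06,0,-0.03,0,0,0],[0.09,0,-0.05,0,0,0],[0.12,0,-0.07,0,0,0],[0.12,0,-0.07,0,0,0],[0.12,0,-0.07,0,0,0],[0.12,0,-0.07,0,0,0]]' 0.6; python3 -c "
from h import *
im=eyes.capture('scene');cv2.imwrite('pics/s8.png',im)
L=np.array([.483,-.3433,0]);
rel(np.r_[L[:2],.2]-np.r_[.11*np.cos(.263),.11*np.sin(.263),0]*0,down(.263-np.pi/2)); print(np.round(readout.sense()['qpos'],2))"
```

```text
t: 12.18
tcp_pos: [0.5655, 0.0194, 0.2225]
tool_rot: [0.094, 0.995, -0.002, 0.027]
force: [0.9, -0.0, -0.3]
grip_width: 0.801
[0.0145, -0.3716, 0.021, 0.07, 0.0157, 2.69] rows>= 21.5
[-0.03  0.32  1.52 -0.01  1.25 -1.41]
```

```bash
python3 -m handwheel '[[0,-0.035,0,0,0,0.12],[0,-0.07,0,0,0,0.24],[0.005,-0.11,0,0,0,0.36],[0.005,-0.15,0,0,0,0.48],[0.01,-0.19,0,0,0,0.6],[0.01,-0.23,0.005,0,0,0.72],[0.01,-0.27,0.01,0,0,0.84],[0.0145,-0.31,0.01,0,0,0.96]]'; python3 -c "
from h import *
L=np.array([.483,-.3433,0]);
rel(np.r_[L[:2],.2]-.03*np.r_[np.cos(.263),np.sin(.263),0],down(.263-np.pi/2))"
```

```text
t: 12.9
tcp_pos: [0.4934, -0.2849, 0.2087]
tool_rot: [0.545, 0.838, 0.01, 0.023]
force: [0.6, 0.4, -0.0]
grip_width: 0.802
[-0.0444, -0.0632, 0.0073, 0.0538, -0.0159, 1.7241] rows>= 13.8
```

```bash
python3 -m handwheel '[[-0.03,-0.04,0,0.01,0,0.12],[-0.044,-0.063,0.007,0.01,0,0.24],[-0.044,-0.063,0.007,0.02,0,0.36],[-0.044,-0.063,0.007,0.02,0,0.48],[-0.044,-0.063,0.007,0.02,0,0.6],[-0.044,-0.063,0.007,0.03,-0.01,0.72],[-0.044,-0.063,0.007,0.03,-0.01,0.84],[-0.044,-0.063,0.007,0.03,-0.01,0.96]]'>/dev/null; python3 -c "
from h import *
L=np.array([.483,-.3433,0]);
rel(np.r_[L[:2],.2]-.03*np.r_[np.cos(.263),np.sin(.263),0],down(.263-np.pi/2))"
```

```text
[-0.0001, -0.0001, -0.0012, 0.0225, -0.0059, 0.7579] rows>= 6.1
```

```bash
python3 -m handwheel '[[0,0,0,0.003,0,0.12],[0,0,0,0.006,-0.001,0.24],[0,0,0,0.01,-0.002,0.36],[0,0,0,0.015,-0.004,0.48],[0,0,0,0.02,-0.006,0.6],[0,0,0,0.0225,-0.006,0.72],[0,0,0,0.0225,-0.006,0.758],[0,0,0,0.0225,-0.006,0.758]]'; python3 -c "
from h import *
s=readout.sense();im=eyes.capture('wrist');cv2.imwrite('pics/w3.png',im)
u=np.r_[np.cos(.263),np.sin(.263),0];L=np.array([.483,-.3433,.019])
print(pix('wrist',[L-.083*u,L-.06*u,L,L+.083*u]).round(0))
rel(np.r_[L[:2],.2]-.03*u,down(.263-np.pi/2));print(np.round(s['qpos'],2))"
```

```text
t: 14.23
tcp_pos: [0.4543, -0.3515, 0.1973]
tool_rot: [0.992, 0.13, -0.001, -0.001]
force: [-0.0, 0.3, -0.6]
grip_width: 0.797
[[321. 223.]
 [321. 200.]
 [321. 137.]
 [321.  36.]]
[-0.0002, -0.0004, -0.0025, -0.0015, 0.0011, 0.0008] rows>= 0.1
[-0.72  0.38  1.49 -0.    1.27  0.59]
```

View pics/w3.png

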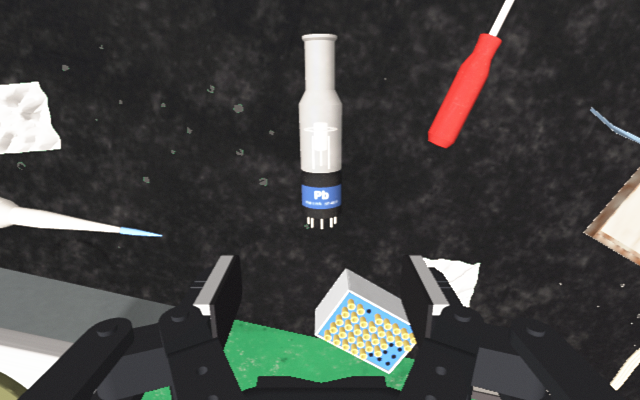

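The wrist view shows the lamp centred, running (321,36)–(321,227), which matches the prediction. I'll descend and grip.

```bash
python3 -m handwheel '[[0,0,0.04,0,0,0],[0,0,0.08,0,0,0],[0,0,0.12,0,0,0],[0,0,0.155,0,0,0],[0,0,0.175,0,0,0],[0,0,0.192,0,0,0],[0,0,0.192,0,0,0]]' 0.6 && python3 -m handwheel '[[0,0,0,0,0,0],[0,0,0,0,0,0],[0,0,0,0,0,0],[0,0,0,0,0,0],[0,0,0,0,0,0],[0,0,0,0,0,0]]' -1 25
```

```text
t: 14.87
tcp_pos: [0.4525, -0.3501, 0.0013]
tool_rot: [0.991, 0.132, -0.003, -0.003]
force: [-0.0, -0.0, -0.4]
grip_width: 0.801
t: 15.37
tcp_pos: [0.4528, -0.3504, 0.0021]
tool_rot: [0.991, 0.132, -0.002, -0.002]
force: [-0.6, 0.3, 3.6]
grip_width: 0.433
```

```bash
python3 -m handwheel '[[0,0,-0.01,0,0,0],[0,0,-0.035,0,0,0],[0,0,-0.07,0,0,0],[0,0,-0.105,0,0,0],[0,0,-0.14,0,0,0],[0,0,-0.17,0,0,0],[0,0,-0.19,0,0,0],[0,0,-0.19,0,0,0]]'; python3 -c "
from h import *
s=readout.sense();L=np.array([.483,-.3433]);g=L-np.array([.4528,-.3504]);print('offset',np.linalg.norm(g))
im=eyes.capture('scene');cv2.imwrite('pics/s9.png',im);a=cv2.imread('pics/scene0.png')
for (u,v) in((340,235),(365,222)):
  t=a[v-8:v+9,u-12:u+13];r=cv2.matchTemplate(im[v-16:v+17,u-20:u+21],t,cv2.TM_CCOEFF_NORMED);_,m,_,l=cv2.minMaxLoc(r);print(l[0]-8,l[1]-8,m)
rel(case([0,-.031,.2]),down(yaw))"
```

```text
t: 16.03
tcp_pos: [0.4549, -0.3521, 0.1978]
tool_rot: [0.991, 0.132, 0.0, 0.0]
force: [0.5, -1.1, -1.3]
grip_width: 0.433
offset 0.031023378281547616
0 0 0.9601947069168091
0 0 0.8485110402107239
[0.2262, -0.2837, -0.0049, -0.0025, 0.0003, -1.118] rows>= 8.9
```

```bash
python3 -m handwheel '[[0.015,-0.02,0,0,0,-0.06],[0.04,-0.05,0,0,0,-0.17],[0.065,-0.08,0,0,0,-0.29],[0.09,-0.11,0,0,0,-0.4],[0.115,-0.14,0,0,0,-0.52],[0.14,-0.17,0,0,0,-0.63],[0.16,-0.2,0,0,0,-0.74],[0.18,-0.23,0,0,0,-0.85]]'>/dev/null; python3 -c "
from h import *
rel(case([0,-.031,.2]),down(yaw))"
```

```text
[0.0691, 0.0007, -0.0062, -0.0045, -0.0005, -0.2624] rows>= 2.1
```

```bash
python3 -m handwheel '[[0.025,0,-0.002,0,0,-0.09],[0.05,0,-0.005,-0.003,0,-0.18],[0.069,0.0007,-0.006,-0.0045,0,-0.262],[0.069,0.0007,-0.006,-0.0045,0,-0.262],[0.069,0.0007,-0.006,-0.0045,0,-0.262]]'; python3 -c "
from h import *
s=readout.sense();im=eyes.capture('wrist');i=eyes.camera_info('wrist')
q=[case([a,b,.033]) for a,b in((-.0365,.104),(.0365,.104),(.0365,-.104),(-.0365,-.104))]
P=pix('wrist',q,i);print(P.round(0))
for k in range(4): cv2.line(im,tuple(P[k].astype(int).tolist()),tuple(P[(k+1)%4].astype(int).tolist()),(0,0,255),1)
sc=eyes.capture('scene')[90:260,250:410]
cv2.imwrite('pics/w4.png',np.hstack([cv2.resize(im,(448,280)),cv2.resize(sc,(264,280))]))
rel(case([0,-.031,.2]),down(yaw))"
```

```text
t: 17.17
tcp_pos: [0.5975, -0.0178, 0.1984]
tool_rot: [0.77, 0.638, -0.001, -0.001]
force: [0.0, -1.0, -1.7]
grip_width: 0.435
[[275.   3.]
 [370.   3.]
 [361. 248.]
 [284. 248.]]
[0.0007, 0.0005, -0.0011, -0.0016, -0.0002, -0.0021] rows>= 0.0
```

View pics/w4.png

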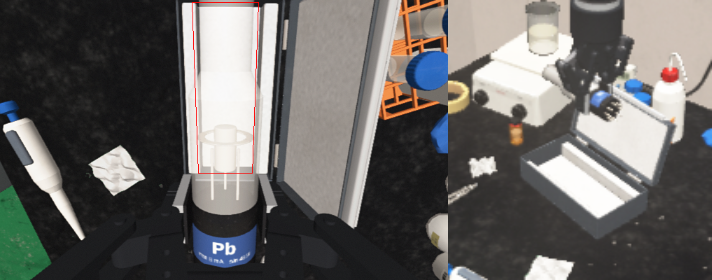

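The lid is standing open and the lamp is centred over the bed, with the projected bed outline fitting the foam edges. There are only about 3 mm beside each finger, so I'll check the edges numerically.

```bash
python3 -c "
from h import *
im=eyes.capture('wrist');i=eyes.camera_info('wrist')
g=im.min(2).astype(int)
for r in(30,60,150,200):
  print(r,'L',list(g[r,254:296:2]),'R',list(g[r,356:402:2]))
for h,xs in((.033,(-.0365,.0365)),(.048,(-.056,.056))):
  for b in(.09,.06,-.03):print(h,b,pix('wrist',[case([a,b,h]) for a in xs],i).round(1).tolist())
"
```

```text
30 L [np.int64(77), np.int64(29), np.int64(25), np.int64(190), np.int64(240), np.int64(241), np.int64(238), np.int64(237), np.int64(237), np.int64(238), np.int64(240), np.int64(240), np.int64(219), np.int64(100), np.int64(92), np.int64(147), np.int64(216), np.int64(227), np.int64(231), np.int64(235), np.int64(238)] R [np.int64(221), np.int64(213), np.int64(205), np.int64(235), np.int64(239), np.int64(237), np.int64(231), np.int64(148), np.int64(95), np.int64(95), np.int64(206), np.int64(239), np.int64(239), np.int64(238), np.int64(238), np.int64(238), np.int64(237), np.int64(237), np.int64(239), np.int64(226), np.int64(43), np.int64(31), np.int64(35)]
60 L [np.int64(89), np.int64(60), np.int64(27), np.int64(37), np.int64(214), np.int64(242), np.int64(239), np.int64(237), np.int64(239), np.int64(240), np.int64(238), np.int64(235), np.int64(235), np.int64(150), np.int64(89), np.int64(93), np.int64(211), np.int64(226), np.int64(230), np.int64(233), np.int64(236)] R [np.int64(221), np.int64(211), np.int64(212), np.int64(235), np.int64(239), np.int64(236), np.int64(200), np.int64(93), np.
[... 1086 characters left out ...]
.int64(236), np.int64(202), np.int64(204), np.int64(207), np.int64(208), np.int64(210), np.int64(212)] R [np.int64(200), np.int64(199), np.int64(208), np.int64(223), np.int64(164), np.int64(160), np.int64(196), np.int64(210), np.int64(213), np.int64(236), np.int64(236), np.int64(237), np.int64(239), np.int64(242), np.int64(179), np.int64(33), np.int64(33), np.int64(75), np.int64(69), np.int64(33), np.int64(32), np.int64(41), np.int64(76)]
0.033 0.09 [[275.1, 22.4], [368.3, 22.1]]
0.033 0.06 [[276.7, 63.2], [366.9, 62.9]]
0.033 -0.03 [[280.8, 171.2], [363.1, 171.1]]
0.048 0.09 [[246.5, 19.5], [397.0, 19.0]]
0.048 0.06 [[249.1, 62.4], [394.6, 62.0]]
0.048 -0.03 [[255.9, 175.6], [388.1, 175.4]]
```

The foam's centre sits about 5 px right of the prediction, i.e. about 4 mm toward the hinge. I'll shift by that, go part way down and recheck.

```bash
python3 -m handwheel '[[0,0.002,0.02,0,0,0],[0,0.004,0.05,0,0,0],[0,0.004,0.08,0,0,0],[0,0.004,0.1,0,0,0],[0,0.004,0.11,0,0,0],[0,0.004,0.11,0,0,0]]'; python3 -c "
from h import *
im=eyes.capture('wrist');i=eyes.camera_info('wrist');s=readout.sense()
g=im.min(2).astype(int)
for r in(20,50,90,130):
  print(r,'L',*g[r,180:300:3],'\n   R',*g[r,340:460:3])
p=s['tcp_pos']-o;a=p@ex;print(a,p@ey)
for h,w in((.033,.0365),(.048,.056)):
  for b in(.05,.02):print(h,b,pix('wrist',[case([a-w,b,h]),case([a+w,b,h])],i).round(1).tolist())
cv2.imwrite('pics/w5.png',im)"
```

```text
t: 17.82
tcp_pos: [0.6001, -0.0206, 0.0871]
tool_rot: [0.771, 0.637, -0.002, -0.002]
force: [-0.5, 0.3, -1.0]
grip_width: 0.431
20 L 29 27 24 26 26 25 26 69 80 40 28 28 29 185 238 238 238 237 236 237 239 237 230 131 92 91 88 237 234 237 237 237 237 238 238 215 226 231 234 237 
   R 237 236 234 232 229 223 213 196 235 234 235 236 235 233 232 231 221 94 91 98 116 222 233 234 237 235 233 231 229 229 204 34 32 32 31 75 78 57 137 168
50 L 21 22 18 20 20 19 18 20 61 82 35 30 26 23 231 240 238 236 236 237 236 235 235 189 92 92 88 193 235 235 236 235 234 234 234 210 219 228 231 235 
   R 238 237 235 232 229 222 208 227 234 236 236 235 233 234 238 230 138 91 96 96 211 236 235 236 236 235 234 233 234 225 39 30 32 32 73 79 61 143 169 167
90 L 22 21 21 19 21 21 21 21 21 39 81 44 30 31 23 220 235 234 233 234 234 236 236 238 168 90 90 87 235 232 233 234 236 235 234 228 214 227 231 234 
   R 238 238 235 232 228 218 200 238 238 238 236 236 235 234 229 215 88 99 98 192 233 234 238 238 238 239 239 237 208 32 31 29 34 81 58 29 23 28 34 71
130 L 21 20 22 22 21 20 20 19 19 20 21 79 55 26 28 26 210 237 236 232 232 233 234 237 236 135 92 93 88 236 236 223 231 235 239 240 240 242 242 243 
   R 244 244 244 241 238 238 237 233 232 226 216 233 237 235 226 93 98 97 181 237 235 234 235 238 237 236 235 201 27 31 32 54 84 28 29 31 30 58 78 80
0.0033051400117981348 -0.032537765537891734
0.033 0.05 [[251.6, 73.5], [390.6, 73.0]]
0.033 0.02 [[255.0, 131.0], [387.5, 130.5]]
0.048 0.05 [[205.8, 73.2], [436.5, 72.3]]
0.048 0.02 [[211.8, 135.1], [430.8, 134.4]]
```

```bash
python3 -m handwheel '[[0,0.0015,0.01,0,0,0],[0,0.0015,0.03,0,0,0],[0,0.0015,0.045,0,0,0],[0,0.0015,0.057,0,0,0],[0,0.0015,0.066,0,0,0],[0,0.0015,0.07,0,0,0],[0,0.0015,0.07,0,0,0],[0,0.0015,0.07,0,0,0]]'
```

```text
t: 18.53
tcp_pos: [0.6027, -0.0208, 0.0196]
tool_rot: [0.771, 0.637, -0.0, -0.001]
force: [0.0, 0.7, -1.4]
grip_width: 0.431
```

```bash
for k in 1 2 3; do python3 -m handwheel '[[0,0,0.0015,0,0,0],[0,0,0.003,0,0,0],[0,0,0.003,0,0,0]]'|grep -E 'pos|force'; done
```

```text
tcp_pos: [0.6029, -0.0209, 0.0169]
force: [-0.0, -0.9, -1.2]
tcp_pos: [0.6027, -0.0209, 0.0136]
force: [0.4, 0.9, -1.2]
tcp_pos: [0.6029, -0.0209, 0.0113]
force: [-3.8, -0.4, 6.9]
```

The lamp has touched the floor (7 N). I'll open only slightly and lift out slowly.

```bash
python3 -m handwheel '[[0,0,-0.001,0,0,0],[0,0,-0.001,0,0,0],[0,0,-0.001,0,0,0],[0,0,-0.001,0,0,0]]' -0.03; python3 -m handwheel '[[0,0,-0.003,0,0,0],[0,0,-0.01,0,0,0],[0,0,-0.02,0,0,0],[0,0,-0.035,0,0,0],[0,0,-0.06,0,0,0],[0,0,-0.09,0,0,0],[0,0,-0.12,0,0,0],[0,0,-0.12,0,0,0]]'
```

```text
t: 19.62
tcp_pos: [0.6029, -0.0209, 0.0122]
tool_rot: [0.771, 0.637, -0.0, -0.0]
force: [0.3, 0.5, -0.5]
grip_width: 0.488
t: 20.28
tcp_pos: [0.6054, -0.0211, 0.1396]
tool_rot: [0.771, 0.637, 0.003, 0.003]
force: [0.9, -0.2, 0.9]
grip_width: 0.486
```

```bash
python3 -m handwheel '[[0,-0.02,-0.03,0,0,0],[0,-0.04,-0.06,0,0,0],[0,-0.06,-0.08,0,0,0],[0,-0.08,-0.08,0,0,0],[0,-0.12,-0.08,0,0,0],[0,-0.16,-0.08,0,0,0],[0,-0.16,-0.08,0,0,0],[0,-0.16,-0.08,0,0,0]]'; python3 -c "
from h import *
t=eyes.capture('top')[120:215,265:375];s=eyes.capture('scene')[90:260,250:410]
cv2.imwrite('pics/end.png',np.hstack([cv2.resize(t,(463,400),interpolation=cv2.INTER_CUBIC),cv2.resize(s,(330,400),interpolation=cv2.INTER_CUBIC)]))
a=cv2.imread('pics/top0.png');b=eyes.capture('top');print(np.round(readout.sense()['force'],2))
for n,(u,v) in dict(red=(215,220),petri=(419,160),forceps=(261,229),vial=(251,157)).items():
  T=a[v-15:v+16,u-12:u+13];r=cv2.matchTemplate(b[v-25:v+26,u-22:u+23],T,cv2.TM_CCOEFF_NORMED);_,m,_,l=cv2.minMaxLoc(r);print(n,l[0]-10,l[1]-10,m)"
```

```text
t: 20.95
tcp_pos: [0.4465, 0.0095, 0.2194]
tool_rot: [0.771, 0.637, 0.004, 0.004]
force: [-0.2, -0.2, 0.3]
grip_width: 0.483
[0.62 1.31 0.12]
red 0 0 0.999028205871582
petri 0 0 0.9995394349098206
forceps 0 0 0.9837736487388611
vial 0 0 0.9549462795257568
```

No pictures left, so I'll check with numbers: the badge position, the lid compared with the earlier picture, and the lamp outline.

```bash
python3 -c "
from h import *
b=eyes.capture('top');h=cv2.cvtColor(b,cv2.COLOR_BGR2HSV)
m=cv2.inRange(h,(100,90,60),(130,255,255));sub=m[135:215,270:370];n,l,st,c=cv2.connectedComponentsWithStats(sub)
for k in range(1,n):
  if st[k,4]>8:
    w=world('top',c[k]+[270,135],.009+.035)-o;print('badge case xy',w@ex,w@ey,st[k,4])
a=cv2.imread('pics/top0.png');ha=cv2.inRange(cv2.cvtColor(a,cv2.COLOR_BGR2HSV),(100,90,60),(130,255,255))[180:250,410:470]
ys,xs=np.nonzero(ha);w=world('top',(xs.mean()+410,ys.mean()+180),.035)-np.array([.483,-.3433,0]);u=np.r_[np.cos(.263),np.sin(.263),0];print('badge along lamp y at start',w@u,len(xs))
s=eyes.capture('scene');s8=cv2.imread('pics/s8.png')
# lid right edge region, unobstructed
d=cv2.absdiff(s,s8)[130:205,345:390].max(2);print('lid diff frac',(d>40).mean(), 'full case crop',(cv2.absdiff(s,s8)[175:240,290:375].max(2)>40).mean())
t=s[120:200,330:390];r=cv2.matchTemplate(s8[110:210,320:400],t,cv2.TM_CCOEFF_NORMED);_,mm,_,l=cv2.minMaxLoc(r);print(l[0]-10,l[1]-10,mm)"
```

```text
badge case xy 0.0041189004527040956 -0.05316275025991208 65
badge along lamp y at start -0.05101000080044439 80
lid diff frac 0.002074074074074074 full case crop 0.04723981900452489
0 0 0.9076788425445557
```

```bash
python3 -c "
from workcell import workorder,readout
print(workorder.hand_in());print(readout.sense()['t'])"
```

```text
the job is handed in; nothing more can be done
None
the job is handed in; nothing more can be done
```

The blue lamp is lying lengthwise in the foam bed of the open case, and the job is handed in. I could not rule out that an early slip of the lid broke the drop limit.

**Possible problem:**
- **First lift:** A 45° tilt was out of the arm's reach at that height, so I used about 22–24°. The lid slid off the fingertip after rising about 0.03 rad and fell shut. I could not measure its speed; a rough estimate is about 2 rad/s, against the 1.8 rad/s limit.
- **Second lift:** I felt for the front wall, went further under the strip and followed the lid's arc to about 1.8 rad. I then backed the fingers off, and the lid stayed back by itself.

**Last checks:**
- **Lamp position:** The blue badge puts the lamp's middle about 2 mm along and 4 mm across from the bed centre I first estimated. The wrist camera had shown the bed itself about 5 mm further toward the hinge than that estimate. The lamp touched down at about 7 N before I opened the fingers slightly.
- **Lid:** It matches the picture taken just after the fingers left it. The angle is inferred from the finger's path and the pictures, since there was no direct reading.
- **Case:** It shows no shift (0 px) through the lift and lamp pickup. I did not measure its position separately after laying the lamp in.
- **Other objects:** The red lamp, petri dish, forceps and vial all show 0 px of movement in the top view.
- **Final picture:** The viewer's 12-picture limit was reached, so these last checks are from image measurements only.

The arm finished clear of the case, at about 21 s of the 72 s allowed.

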